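# Close the test jig and power the board

## Robot

A 6-joint arm with a two-finger parallel gripper is mounted at the origin on a cart in front of the work surface, level with it; the furniture and walls round the work are solid. World frame = base frame: x ahead of the robot, y to its left, z up, the work surface at z = 0. Lengths are in mm, angles in rad, forces in N, time in s.
With the tool pointing down it reaches from about 300 to 775 mm from the base axis. Payload 14.6 kg.
Tool frame: the origin (TCP) lies on the centre line of the jaws, within the pads' length; the fingertips stand 8 mm ahead of it and the grasp point (between the pads) lies 11 mm behind it; z points along the fingers, y is the line along which they close (so a half turn about z gives the same grasp; the last joint's range is limited). The gripper opens to 94 mm and grips with 3 to 60 N. Pads are 16 mm wide; open, the fingers measure 119 mm over their backs; the gripper's body (75 mm by 177 mm) begins 78 mm behind the grasp point.
Start: joints at [-1.261, 0.3, 1.521, -0, 1.321, -0.067], TCP at [202.363, -511.408, 178.446] pointing down, gripper open.
Joint ranges: [-3.03, 3.03], [-0.79, 2.21], [0.23, 2.52], [-1.04, 4.18], [0, 3.07], [-2.55, 2.55]. Speed limits (rad/s): [2.22, 2.22, 2.57, 3.14, 3.14, 3.14].

## Interface

Orientations are given as [roll, pitch, yaw] about the fixed x, y, z axes, in that order (R = Rz(yaw) Ry(pitch) Rx(roll)).
In Python, from cell import manip gives the robot as it stands.
- The arm moves only by the tool jog_arm, never from a script. Its argument "rows" is one flat list of numbers, 7 for each row, row after row: the shift along the world's x, y, z in cm, then the turn, a rotation vector about the world's x, y, z in rad, then the closure, from 0 (fully open) to 1 (shut). In form: [dx, dy, dz, rx, ry, rz, fingers, dx, dy, dz, rx, ry, rz, fingers, ...]. A call has 1 to 20 rows; each row shifts and turns the commanded pose from where the row before left it; what a row does not reach is not made up. A row lasts 1/12 s, in which the tool goes at most 41.7 mm and 7.16 degrees, less where a joint would pass 70% of its speed; a pose out of reach is approached as far as the arm can. A call with a gripper value outside its range is refused whole. The fingers move at their own pace and stop on an object; "newtons" is the grip in N (left out, the last holds). Time passes only in rows, so rows that do not move let the fingers close. It gives the time, the measured TCP pose, the force, the opening and the grip force at its end, in the units of the state.
- manip.read_state(): the state, without advancing time (a new reading comes with each control period).
- manip.camera(name): name is "scene" or "top" or "wrist"; returns (picture, depth): 400x640x3 uint8, blue, green, red; 400x640 float32, mm along the optical axis (not along the pixel's ray), 0 where there is no reading.
- manip.camera_model(name): a dict with "K" (3x3 intrinsics, pixels), "R" (3x3) and "t" (3): a world point X has camera coordinates R X + t. Camera axes: x right, y down, z forward; pixel columns grow to the right and rows downward; lengths in mm; the calibration is good to about 2 mm. A picture is of the moment at which its call begins: read the wrist's pose just before it. camera_model takes no time and is no camera call; for the wrist camera it gives the pose at the moment of the call.
- manip.sign_off(): hands the job in; it is judged then, once.
The state is a dict: "clock": time; "joints": joint angles; "qd": joint speeds; "effort": joint torques, N m; "eef_pos": TCP position; "eef_rot": TCP orientation; "wrist_force": force on the tool from outside, world axes, zero at the start; "moment": the same for the moment, N m; "finger_gap": finger opening in mm; "finger_force": force on a finger pad.
Only numpy, scipy, OpenCV 4.12 (cv2) and the standard library are available. Lean on these libraries where they do the work, as an engineer would, in place of code of your own. Each camera call takes 0.05 s, during which the arm holds its last target. There are 200 camera calls.

## Task

Power up the repaired thumb-stick board in its test jig, using only the fingertips: press the jig's hinged clear cover gently down until it is fully closed over the board, and only then switch on the left-hand rocker of the twin switch box (left as seen from the side with its two terminals) by pressing lightly on its terminal-side end until it has tipped fully over. Leave the right-hand rocker and everything else on the bench as it is, grasp and lift nothing, do not shove the switch box about, and withdraw.

Things in the scene. Friction and masses are not known exactly. Their poses are not given: they have to be found in the camera images.
- jig: board test jig, fixed to the bench: grey enclosure 150 x 130 x 36 mm (x by y by z) with a black nest plate on top that holds the board, and a framed clear cover hinged at its back (+x) side. Origin at the centre of its underside on the bench; its x axis points from the front to the hinge side, z up. Closed, the cover's top is 78 mm above the bench.
- jig_cover (a joint): angle of the jig's cover, rad: 0 fully closed (level, resting on its two front posts), growing as the front edge swings up and back; starts part open at 0.5 to 0.9. A friction hinge holds it wherever it is left; 1 to 3 N on the front bar moves it.
- cover_bar (a point): centre of the upper face of the cover's front bar (aluminium, 18 mm wide front to back, 112 mm long, 8 mm thick), 120 mm from the hinge line; moves with the cover.
- cover_hinge (a point): middle of the cover's hinge line, 74 mm above the bench, 64 mm behind the jig's centre; the line runs along the jig's y axis.
- stick_board: green circuit board 55 x 70 mm with two black thumb sticks, 26 mm high, lying loose in the jig's nest; origin at the centre of its underside.
- switch_box: loose black switch box, about 90 x 66 x 50 mm, 0.45 kg, with two equal red rockers side by side on its sloping top and two metal terminals on its front (-x) side; the housing rises from 27 mm at the front to 46 mm at the back. Origin on the bench under the box; x axis from the terminals to the back, y to the left, z up.
- switch_box_rocker1 (a joint): left rocker, 29 mm long (x) by 22 mm wide (y), pivot at x 17, y +16, z 42 mm of the box, 10 mm gap to the right one. Rad: 0 off (terminal-side end raised), 0.209 on, at its stop (that end about 3 mm lower); stays where it is left, tips with about 1 to 2 N near its end.
- switch_box_rocker2 (a joint): right rocker, the same size, pivot at x 17, y -16, z 42 mm of the box; off (0) at the start and to be left so.
- left_rocker_end (a point): on the upper face of the left rocker near its terminal-side end, 14 mm in front of its pivot: the place to press; moves with the rocker. When off, the face there is 43 mm above the bench and rises 0.25 rad towards the back, so fingers pointing down touch with their back edge: keep that edge in front of the pivot.
- bench_meter: black handheld meter lying on its back, 162 x 86 x 51 mm, loose; origin at the centre of its underside. Not to be moved.
- driver_blue: thin screwdriver with a blue handle end, 120 mm long, loose, lying in front of the jig. Not to be moved.
- usb_stick: USB stick 54 x 18 x 8 mm, loose. Not to be moved.
- tweezers3: dark tweezers 130 mm long, loose, behind the jig. Not to be moved.
- wick_reel: flat reel 52 mm across, 12 mm high, loose. Not to be moved.
- flux_bottle: small bottle with a pointed cap, 33 mm across, 92 mm high, standing loose behind the work. Not to be moved.
Not all that is in view belongs to the job. What is meant by the switch_box is not orange or purple, and is the larger of those in its own colour.

How it is judged:
By the outcome, as a careful person would: the job done as asked, in the order asked, and still so for the second after the job is handed in, with the robot touching nothing.
It also fails if it takes over 38 s, if anything falls off the work surface, if the arm or the gripper's body presses on something with over 40 N, if the wrist force passes 120 N, or if a joint passes its speed limit or range.

## Working session

There is one attempt and no reset: what is moved stays moved. The work goes in short steps, Python scripts to look and compute and a tool call to move; the robot and the scene stay as the last step left them, time stands still between calls to the robot, and variables do not carry over. Pictures are saved under pics/ and viewed, at most 10 in all, crops included, and the job is handed in when it is done.

Besides the shell and the picture viewer there is one more tool, called after "Call:" in YAML: its name, and indented under it one key for each argument. jog_arm: Moves the arm, as the interface text tells. Its arguments: {"type":"object","properties":{"rows":{"type":"array"},"newtons":{"type":"number"}},"required":["rows"]}

```bash
mkdir -p pics; cat > h.py <<'E'
import numpy as np, cv2
from cell import manip
def cloud(d,m):
    v,u=np.indices(d.shape); K=m["K"]
    c=np.stack([(u-K[0][2])/K[0][0]*d,(v-K[1][2])/K[1][1]*d,d],-1)
    return (c-np.array(m["t"]))@np.array(m["R"])
def grab(n):
    m=manip.camera_model(n); p,d=manip.camera(n); return p,d,m,cloud(d,m)
E
python3 - <<'E'
from h import *
for n in("scene","top"):
    p,d,m,c=grab(n); cv2.imwrite(f"pics/{n}1.png",p); np.savez(f"{n}1.npz",p=p,d=d,c=c,K=m["K"],R=m["R"],t=m["t"])
    print(n,-np.array(m["R"]).T@np.array(m["t"]),(d>0).mean())
print(manip.read_state())
E
```

```text
scene [110.60374719 669.55110673 866.08567618] 0.99609375
top [ 442.33206944   83.11529847 1214.87834329] 0.99616796875
{'clock': 0.1, 'joints': array([-1.26060575e+00,  3.00388948e-01,  1.52146769e+00,  2.60808647e-05,
        1.32070327e+00, -6.66009276e-02]), 'qd': array([ 0.00166105, -0.0002043 , -0.00048073, -0.0019321 , -0.00227141,
        0.00110093]), 'effort': array([-3.31135161e-04, -5.32643545e+01, -3.53282082e+01,  7.08812289e-02,
        2.35169084e-02, -3.68366636e-05]), 'eef_pos': array([ 202.29662889, -511.18634599,  177.97937616]), 'eef_rot': array([-3.14062923e+00, -8.95792063e-05,  3.76784997e-01]), 'wrist_force': array([ 0.14192688, -0.42861057, -0.0048419 ]), 'moment': array([-0.02854988, -0.02397205, -0.01441702]), 'finger_force': 0.0, 'finger_gap': 93.51687254577126}
```

View pics/scene1.png

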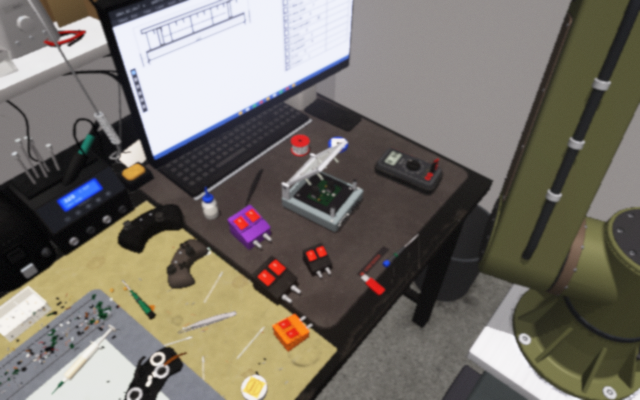

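View pics/top1.png

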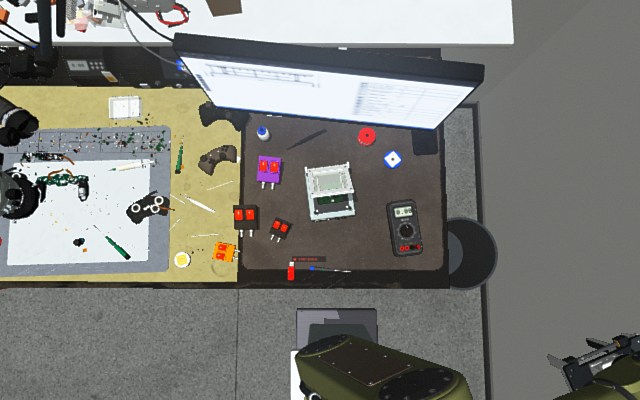

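The scene picture shows the jig at about (322,195) with its cover part open. There are two black switch boxes, and in the top view the larger one is at (245,218), the smaller at (281,229), and the jig at (330,190). Next I'll measure them.

```bash
python3 - <<'E'
from h import *
z=np.load("top1.npz");p,c,d=z["p"],z["c"],z["d"]
K,R,t=z["K"],z["R"],z["t"]
cv2.imwrite("pics/topcrop.png",cv2.resize(p[140:285,220:365],None,fx=4,fy=4,interpolation=cv2.INTER_CUBIC))
hsv=cv2.cvtColor(p,cv2.COLOR_BGR2HSV)
red=(((hsv[...,0]<8)|(hsv[...,0]>172))&(hsv[...,1]>170)&(hsv[...,2]>120)).astype(np.uint8)
n,l,s,ce=cv2.connectedComponentsWithStats(red)
for i in range(1,n):
    if s[i,4]>15 and 220<ce[i][0]<300 and ce[i][1]<285:
        q=c[l==i]; print("red",s[i],ce[i].round(1),np.median(q,0).round(1),q[:,2].min().round(1),q[:,2].max().round(1))
for nm,(u0,u1,v0,v1) in dict(box=(228,264,200,242),small=(268,296,214,245),jig=(298,362,155,228)).items():
    r=c[v0:v1,u0:u1].reshape(-1,3); pts=r[r[:,2]>15]
    print(nm,len(pts),pts.min(0).round(1),pts.max(0).round(1))
    rect=cv2.minAreaRect(pts[:,:2].astype(np.float32)); print(rect, np.percentile(r[:,2],[5,20]))
pts=c[155:228,298:362].reshape(-1,3)
# heights map over jig
print(np.round(c[155:228:4,300:362:4,2]).astype(int))
print("rest z around",np.median(c[240:255,300:380,2]))
z=np.load("scene1.npz");print("sc",)
cv2.imwrite("pics/scenecrop.png",cv2.resize(z["p"][130:310,235:375],None,fx=3.3,fy=3.3,interpolation=cv2.INTER_CUBIC))
E
```

```text
red [259 161   8  10  69] [262.8 165.7] [674.6 243.2  46.9] 40.7 53.7
red [270 162   8  10  67] [273.8 166.7] [671.2 211.   47.7] 39.6 1214.9
red [234 209   9  11  77] [238.4 214.5] [532.5 308.6  47.5] 41.4 53.9
red [245 209   9  11  85] [249.4 214. ] [535.2 277.9  46.8] 41.4 1214.9
red [273 220   7   9  45] [276.  224.3] [507.7 203.8  34.2] 26.8 42.3
red [280 224   8   8  44] [283.5 227.6] [496.7 181.1  35. ] 27.7 1214.9
red [219 245   7   5  31] [222.  246.9] [442.1 356.1  35.2] 29.5 41.5
red [288 267   7  13  78] [290.6 273. ] [368.3 161.3   7.6] 2.7 1214.9
box 633 [442.3  83.1  15.1] [ 563.5  326.7 1214.9]
((507.16448974609375, 203.80519104003906), (257.12249755859375, 94.68473815917969), 81.97221374511719) [-3.2753727 -0.5933336]
small 303 [442.3  83.1  15.2] [ 528.1  225.3 1214.9]
((473.11572265625, 150.58901977539062), (148.1185760498047, 64.8164291381836), 68.52465057373047) [-2.65855322 -0.28028736]
jig 2400 [442.3 -20.2  16. ] [ 680.   121.8 1214.9]
((560.7822875976562, 45.703426361083984), (225.08160400390625, 129.869384765625), 7.513985633850098) [-2.22092468  0.23121137]
[... 610 characters left out ...]
 -1  35 157 162 165 162 167 163 167 167 170 171 168  -2   0]
 [  4   2  39 169 169 170 175 170  53  63  52  46  39  35  -1   2]
 [  4   0  33  37  41  38  46  42  46  42  46  46  49  34   1   3]
 [  0   3   2  40  43  41  38  44  46  44  46  47  46  37  -2  -1]
 [  4   2  -1  36  43  48  44  41  42  43  43  42  44  38   0  -1]
 [ -1   0   0  36  74  43  48  46  46  36  37  38  39  39   1   0]
 [  1  -3  -3  38  36  38  34  37  36  38  38  38  33  30  -3   1]
 [  1   3   9  35  32  37  27  20  -1   6   1   2   0   0  -1  -4]
 [  5   3   0   2  -1   4   0   1   3   2   2   2   0   4  -1   2]
 [ -1   3  -4   2  -2   1   2  -1  -2  -1  -4  -1   6   0   2  -3]]
rest z around 0.7068566994200598
sc
```

View pics/topcrop.png

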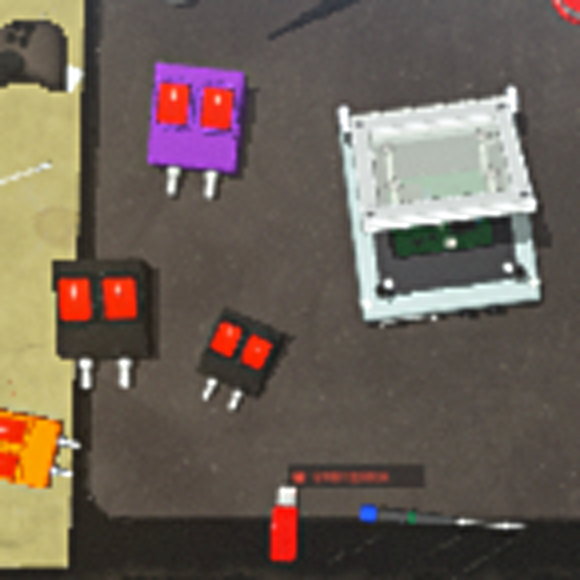

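View pics/scenecrop.png

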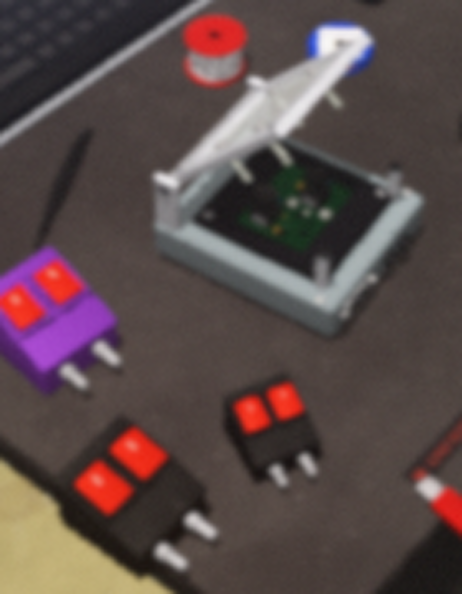

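In the crops, the left rocker is at (75,299) and the right one at (120,298), with terminals at (86,372) and (124,372). The jig is turned slightly, with the cover's bar front edge running from (365,220) to (533,210). Next: plane fit for the cover, and ray casts for the rockers.

```bash
python3 - <<'E'
from h import *
z=np.load("top1.npz");p,c,d=z["p"],z["c"],z["d"];K,R,t=z["K"],z["R"],z["t"];C=-R.T@t
def ray(u,v,h):
    w=R.T@np.linalg.inv(K)@[u,v,1]; return C+w*(h-C[2])/w[2]
# rockers & terminals & box outline
for n,(u,v) in dict(L=(238.4,214.5),Rr=(249.4,214.0)).items(): print(n,ray(u,v,44).round(1))
for n,(x,y,h) in dict(tL=(86,372,12),tR=(124,372,12),bbl=(53,261,46),bbr=(151,261,46),bfl=(57,355,27),bfr=(152,357,27)).items(): print(n,ray(220+x/4-.375,140+y/4-.375,h).round(1))
g=c[198:245,226:268].reshape(-1,3);g=g[(d[198:245,226:268].ravel()>0)&(g[:,2]>18)&(g[:,2]<60)]
print("box rect",cv2.minAreaRect(g[:,:2].astype(np.float32)))
# second view: scene red centroids
s=np.load("scene1.npz");hs=cv2.cvtColor(s["p"],cv2.COLOR_BGR2HSV)
red=(((hs[...,0]<8)|(hs[...,0]>172))&(hs[...,1]>170)&(hs[...,2]>120)).astype(np.uint8)
n,l,st,ce=cv2.connectedComponentsWithStats(red)
Cs=-s["R"].T@s["t"]
for i in range(1,n):
    if st[i,4]>15 and 240<ce[i][0]<335 and 200<ce[i][1]<300:
        w=s["R"].T@np.linalg.inv(s["K"])@[*ce[i],1];print("scene",ce[i].round(1),(Cs+w*(44-Cs[2])/w[2]).round(1))
# jig cover
V=d>0; a=np.zeros_like(V);a[155:228,298:362]=1
q=c[a&V&(c[...,2]>84)&(c[...,2]<200)]
for k in range(6):
    m=q.mean(0);n_=np.linalg.svd(q-m,full_matrices=False)[2][2];n_*=np.sign(n_[2]);e=(q-m)@n_;q=q[np.abs(e)<6]
print("plane n",n_.round(3),"angle",np.arccos(n_[2]).round(3),"az(yaw)",np.arctan2(n_[1],n_[0]).round(3),len(q),e.std())
yaw=np.arctan2(n_[1],n_[0]);th=np.arccos(n_[2]);ex=np.array([np.cos(yaw),np.sin(yaw)]);ey=np.array([-ex[1],ex[0]])
print("jig-x where plane z=78:",m[:2]@ex+ (n_[2]*(m[2]-78))/np.hypot(*n_[:2]),"ymid",np.percentile(q[:,:2]@ey,[1,50,99]),"max z",np.percentile(q[:,2],99))
rim=c[a&V&(c[...,2]>20)&(c[...,2]<60)]
r=cv2.minAreaRect(rim[:,:2].astype(np.float32));print("jig rect",r)
print("rim in jig frame x",np.percentile(rim[:,:2]@ex,[.5,99.5]),"y",np.percentile(rim[:,:2]@ey,[.5,99.5]))
# corner rays of jig front at z=36
for nm,(x,y) in dict(fl=(362,318),fr=(541,299)).items(): print(nm,ray(220+x/4-.375,140+y/4-.375,36).round(1))
for nm,(x,y) in dict(barfl=(365,221),barfr=(535,211)).items(): print(nm,ray(220+x/4-.375,140+y/4-.375,172).round(1))
for nm,(x,y) in dict(barfl=(365,221),barfr=(535,211)).items(): print(nm,c[int(140+y/4)-3,int(220+x/4)+(2 if x<400 else -3)].round(1))
E
```

```text
L [534.1 310.5  44. ]
Rr [535.6 279.2  44. ]
tL [483.7 307.3  12. ]
tR [483.8 279.7  12. ]
bbl [561.4 326.6  46. ]
bbr [561.6 256.7  46. ]
bfl [495.4 325.7  27. ]
bfr [494.1 257.3  27. ]
box rect ((505.6918640136719, 298.1135559082031), (75.2874755859375, 126.14569091796875), 79.38189697265625)
scene [252.3 215.2] [672.8 212.9  44. ]
scene [240.8 222.8] [676.2 244.8  44. ]
scene [320.9 251.1] [492.8 189.8  44. ]
scene [311.  254.9] [502.2 210.8  44. ]
scene [276.5 266.8] [536.3 279.   44. ]
scene [266.  277.3] [534.9 311.2  44. ]
plane n [0.721 0.096 0.686] angle 0.815 az(yaw) 0.133 1153 1.7587409156164409
jig-x where plane z=78: 667.9992787208352 ymid [-83.87391625 -29.1496692   26.02817813] max z 172.4125397530218
jig rect ((595.2677001953125, 50.206092834472656), (143.41546630859375, 129.852783203125), 7.4318013191223145)
rim in jig frame x [525.64039043 658.95206583] y [-93.33661877  35.72902884]
fl [522.  106.1  36. ]
fr [536.  -22.3  36. ]
barfl [574.8 101.9 172. ]
barfr [581.6  -6.8 172. ]
barfl [583.7  96.6 161.3]
barfr [591.4   1.2 164.7]
```

The numbers agree between views. The cover angle is about 0.815 rad, the hinge about 667 mm along the jig's axis, jig yaw about 0.13, and the left rocker pivot about (535, 311). Now moving above the bar with the fingers shut.

Call:
jog_arm:
  rows: [0.5, 0.5, 2.5, 0, 0, -0.02, 1, 2, 2.7, 2.7, 0, 0, -0.02, 1, 2.1, 3.1, 0, 0, 0, -0.02, 1, 2.1, 3.1, 0, 0, 0, -0.02, 1, 2.1, 3.1, 0, 0, 0, -0.02, 1, 2.1, 3.1, 0, 0, 0, -0.02, 1, 2.1, 3.1, 0, 0, 0, -0.02, 1, 2.1, 3.1, 0, 0, 0, -0.02, 1, 2.1, 3.1, 0, 0, 0, -0.02, 1, 2.1, 3.1, 0, 0, 0, -0.02, 1, 2.1, 3.1, 0, 0, 0, -0.02, 1, 2.1, 3.1, 0, 0, 0, -0.027, 1, 2.1, 3.1, 0, 0, 0, 0, 1, 2.1, 3.1, 0, 0, 0, 0, 1, 2.1, 3.1, 0, 0, 0, 0, 1, 2.1, 3.1, 0, 0, 0, 0, 1, 2.1, 3.1, 0, 0, 0, 0, 1, 2.1, 3.0, 0, 0, 0, 0, 1, 2.0, 2.0, 0, 0, 0, 0, 1, 1.0, 1.3, 0, 0, 0, 0, 1]
  newtons: 5

```text
clock: 1.77
eef_pos: [593.8, 50.2, 228.7]
eef_rot: [-3.141, 0.001, 0.132]
wrist_force: [-0.1, -0.5, -0.0]
finger_gap: 0.6
finger_force: 0.0
```

```bash
python3 - <<'E'
from h import *
s=manip.read_state();print(s["eef_pos"],s["eef_rot"])
y=.13;ex=np.array([np.cos(y),np.sin(y)]);ey=np.array([-ex[1],ex[0]])
P=[]
for th in np.linspace(.83,0.02,18):
    S=120+6.5*(1-th/.82)
    u=667-S*np.cos(th)+4*np.sin(th)+8
    P.append([*(u*ex-29*ey),74+S*np.sin(th)+4*np.cos(th)+8])
P=np.array(P);print(P[0].round(1),P[-1].round(1));print((np.diff(P,axis=0)/10).round(2))
E
```

```text
[593.80960011  50.1551863  228.65873629] [-3.14126135e+00  1.08742516e-03  1.31637402e-01]
[595.7  48.6 173.2] [547.9  42.4  88.5]
[[-0.45 -0.06 -0.36]
 [-0.43 -0.06 -0.38]
 [-0.42 -0.05 -0.4 ]
 [-0.4  -0.05 -0.42]
 [-0.38 -0.05 -0.44]
 [-0.36 -0.05 -0.46]
 [-0.34 -0.04 -0.48]
 [-0.31 -0.04 -0.49]
 [-0.29 -0.04 -0.51]
 [-0.27 -0.03 -0.53]
 [-0.24 -0.03 -0.54]
 [-0.22 -0.03 -0.55]
 [-0.19 -0.03 -0.56]
 [-0.17 -0.02 -0.57]
 [-0.14 -0.02 -0.58]
 [-0.11 -0.01 -0.59]
 [-0.08 -0.01 -0.6 ]]
```

Call:
jog_arm:
  rows: [0.2, -0.15, -1.0, 0, 0, 0, 1, 0, 0, -1.5, 0, 0, 0, 1, 0, 0, -1.2, 0, 0, 0, 1, 0, 0, -0.6, 0, 0, 0, 1, 0, 0, -0.4, 0, 0, 0, 1, 0, 0, -0.2, 0, 0, 0, 1, 0, 0, -0.2, 0, 0, 0, 1, 0, 0, -0.2, 0, 0, 0, 1, 0, 0, -0.2, 0, 0, 0, 1, 0, 0, 0, 0, 0, 0, 1]

```text
clock: 2.6
eef_pos: [594.6, 46.2, 174.4]
eef_rot: [-3.142, 0.0, 0.13]
wrist_force: [0.0, 0.0, 0.1]
finger_gap: 0.6
finger_force: 0.0
```

Call:
jog_arm:
  rows: [0.1, 0, -0.2, 0, 0, 0, 1, -0.45, -0.06, -0.36, 0, 0, 0, 1, -0.43, -0.06, -0.38, 0, 0, 0, 1, -0.42, -0.05, -0.4, 0, 0, 0, 1, -0.4, -0.05, -0.42, 0, 0, 0, 1, -0.38, -0.05, -0.44, 0, 0, 0, 1, 0, 0, 0, 0, 0, 0, 1]

```text
clock: 3.18
eef_pos: [573.9, 43.4, 151.6]
eef_rot: [-3.141, 0.001, 0.13]
wrist_force: [-0.1, 0.6, -0.4]
finger_gap: 0.7
finger_force: 0.0
```

```bash
python3 - <<'E'
from h import *
p,d,m,c=grab("scene"); cv2.imwrite("pics/s2.png",cv2.resize(p[80:260,240:420],None,fx=3,fy=3))
E
```

```text
(no output)
```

View pics/s2.png

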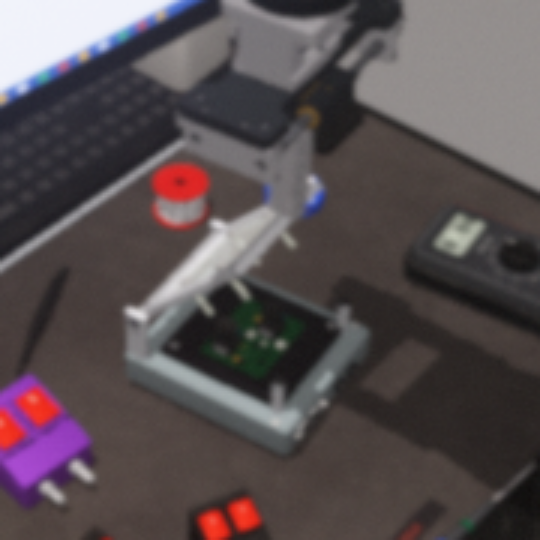

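The fingertips sit on the front bar at about (287,212), and the cover has come down to roughly 0.6 rad. I'll continue along the arc.

Call:
jog_arm:
  rows: [-0.36, -0.05, -0.46, 0, 0, 0, 1, -0.34, -0.04, -0.48, 0, 0, 0, 1, -0.31, -0.04, -0.49, 0, 0, 0, 1, -0.29, -0.04, -0.51, 0, 0, 0, 1, -0.27, -0.03, -0.53, 0, 0, 0, 1, -0.24, -0.03, -0.54, 0, 0, 0, 1, -0.22, -0.03, -0.55, 0, 0, 0, 1, -0.19, -0.03, -0.56, 0, 0, 0, 1, 0, 0, 0, 0, 0, 0, 1]

```text
clock: 3.98
eef_pos: [551.9, 40.5, 110.0]
eef_rot: [-3.141, 0.002, 0.13]
wrist_force: [-0.1, 0.2, -0.9]
finger_gap: 0.6
finger_force: 0.0
```

Call:
jog_arm:
  rows: [-0.17, -0.02, -0.5, 0, 0, 0, 1, -0.14, -0.02, -0.5, 0, 0, 0, 1, -0.11, -0.01, -0.4, 0, 0, 0, 1, -0.08, -0.01, -0.3, 0, 0, 0, 1, 0, 0, -0.2, 0, 0, 0, 1, 0, 0, -0.1, 0, 0, 0, 1, 0, 0, 0, 0, 0, 0, 1, 0, 0, 0, 0, 0, 0, 1]

```text
clock: 4.65
eef_pos: [547.8, 40.0, 91.5]
eef_rot: [3.142, -0.0, 0.13]
wrist_force: [-0.4, -0.5, 0.5]
finger_gap: 0.8
finger_force: 0.0
```

```bash
python3 - <<'E'
from h import *
p,d,m,c=grab("scene"); cv2.imwrite("pics/s3.png",cv2.resize(p[80:260,240:420],None,fx=3,fy=3))
print([manip.read_state()[k] for k in("wrist_force","eef_pos","effort")])
E
```

```text
[array([ 0.2956751, -0.5394513, -0.2098639]), array([547.84983153,  39.97865232,  91.54658518]), array([-5.31744314e-03, -5.50163054e+01, -3.23861468e+01,  2.25089880e-02,
       -7.69983209e-02,  2.19613128e-06])]
```

View pics/s3.png

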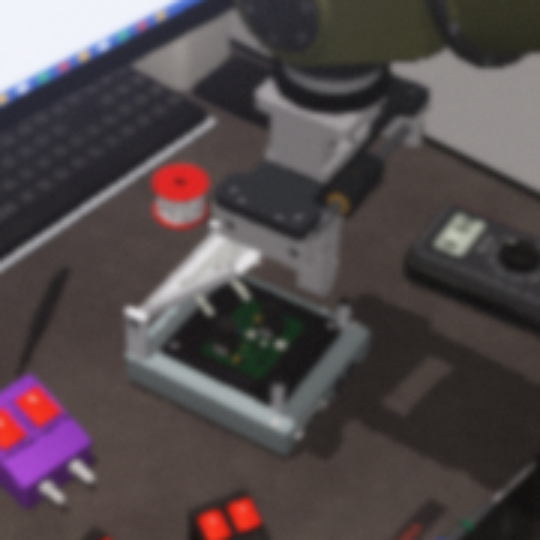

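The fingers have slipped off in front of the bar: they're at (318,270) and the cover is still raised, bar at (255,265). I'll back out forwards, rise, go clear and re-measure the cover.

Call:
jog_arm:
  rows: [-2, 0, 0, 0, 0, 0, 1, -3, 0, 0, 0, 0, 0, 1, -3, 0, 1, 0, 0, 0, 1, -2, 0, 3, 0, 0, 0, 1, 0, -2, 3.5, 0, 0, 0, 1, 0, -3, 3, 0, 0, 0, 1, 0, -4, 2, 0, 0, 0, 1, 0, -4, 0, 0, 0, 0, 1, 0, -4, 0, 0, 0, 0, 1, 0, 0, 0, 0, 0, 0, 1]

```text
clock: 5.53
eef_pos: [447.3, -131.9, 214.8]
eef_rot: [3.14, -0.001, 0.125]
wrist_force: [-0.0, 0.2, -0.3]
finger_gap: 0.2
finger_force: 0.0
```

```bash
cat > jig.py <<'E'
from h import *
p,d,m,c=grab("top")
V=d>0; a=np.zeros_like(V);a[155:228,298:362]=1
yaw=.13;ex=np.array([np.cos(yaw),np.sin(yaw)]);ey=np.array([-ex[1],ex[0]])
u=c[...,:2]@ex;w=c[...,:2]@ey+29
M=a&V&(c[...,2]>79)&(c[...,2]<190)&(np.abs(w)<60)
q=np.c_[u[M],w[M],c[M][:,2]]
for k in range(6):
    o=q.mean(0);n=np.linalg.svd(q-o,full_matrices=False)[2][2];n*=np.sign(n[2]);q=q[np.abs((q-o)@n)<6]
print("n",n.round(3),"theta",np.arctan2(n[0],n[2]).round(3),len(q),"x at z78",o[0]+n[2]*(o[2]-78)/n[0])
print("u range",np.percentile(q[:,0],[.5,2,98]).round(1),"z",np.percentile(q[:,2],[2,98,99.5]).round(1),"w",np.percentile(q[:,1],[1,99]))
f=q[q[:,0]<np.percentile(q[:,0],8)];print("front strip",f.mean(0).round(1))
E
python3 jig.py
```

```text
n [0.726 0.    0.688] theta 0.812 1210 x at z78 668.4572695669075
u range [577.  578.1 667.2] z [ 81.6 171.9 173.6] w [-53.43049725  56.81611074]
front strip [579.3   1.9 169.5]
```

```bash
python3 - <<'E'
from h import *
yaw=.13;ex=np.array([np.cos(yaw),np.sin(yaw)]);ey=np.array([-ex[1],ex[0]])
m=manip.camera_model("scene");K,R,t=[np.array(m[k]) for k in "KRt"]
def pr(X): x=K@(R@X+t); return ((x[:2]/x[2]-[240,80])*3).round(0)
for th in(.81,.6,.4,.2,.05):
    o=[]
    for w in(56,-56):
        u=667-129*np.cos(th)+4*np.sin(th);o.append(pr(np.r_[u*ex+(w-29)*ey,74+129*np.sin(th)+4*np.cos(th)]))
    print(th,o)
print("tip s2",pr(np.array([573.9,43.4,143.6])),"tip s3",pr(np.array([547.8,40,83.5])))
p,d,mm,c=grab("scene"); cv2.imwrite("pics/s4.png",cv2.resize(p[80:260,240:420],None,fx=3,fy=3))
E
```

```text
0.81 [array([238., 265.]), array([320., 177.])]
0.6 [array([260., 296.]), array([339., 207.])]
0.4 [array([275., 326.]), array([353., 236.])]
0.2 [array([284., 354.]), array([360., 264.])]
0.05 [array([286., 374.]), array([361., 283.])]
tip s2 [288. 249.] tip s3 [315. 321.]
```

View pics/s4.png

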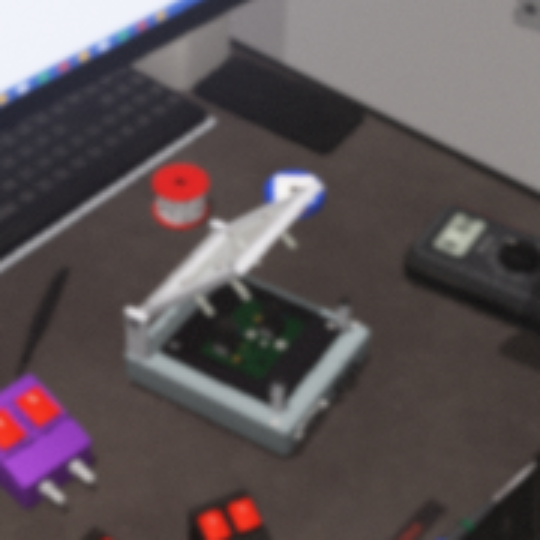

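The cover hasn't moved; the fingers passed about 25 mm higher than the pose implied. I'll measure where the fingertips really are, using the depth.

```bash
python3 - <<'E'
from h import *
s=manip.read_state();P=s["eef_pos"];print(P,s["finger_gap"],s["eef_rot"])
for n in("scene","top"):
    p,d,m,c=grab(n);K,R,t=[np.array(m[k]) for k in "KRt"]
    x=K@(R@(P+[0,0,-8])+t);x=x[:2]/x[2];print(n,"tip pix",x.round(1))
    M=(d>0)&(np.hypot(c[...,0]-P[0],c[...,1]-P[1])<110)&(c[...,2]>90)
    q=c[M]; 
    if len(q):
        print(len(q),"z pct",np.percentile(q[:,2],[0,1,3,10]).round(1))
        for z0 in range(int(q[:,2].min()),400,15):
            b=q[(q[:,2]>=z0)&(q[:,2]<z0+15)]
            if len(b)>3: print(z0,len(b),np.percentile(b[:,0],[2,98]).round(0),np.percentile(b[:,1],[2,98]).round(0))
    if n=="scene":
        a,b=np.clip((x-80).astype(int),0,None); cv2.imwrite("pics/s5.png",cv2.resize(p[b:b+160,a:a+160],None,fx=3.5,fy=3.5))
E
```

```text
[ 447.51093735 -127.74457225  214.47059719] 0.6308355839610429 [-3.14150941e+00 -6.78275237e-05  1.27036956e-01]
scene tip pix [432.2 126.7]
4498 z pct [240.6 257.3 275.8 349.7]
240 39 [439. 456.] [-135. -111.]
255 69 [439. 457.] [-137. -112.]
270 74 [439. 456.] [-134. -110.]
285 25 [439. 457.] [-119. -111.]
330 131 [407. 469.] [-204.  -41.]
345 412 [407. 470.] [-203.  -41.]
360 392 [406. 469.] [-202.  -35.]
375 888 [408. 469.] [-209.  -35.]
390 207 [425. 464.] [-126.  -82.]
top tip pix [404.7 245.2]
6953 z pct [352.2 379.  381.  383.8]
352 42 [413. 472.] [-95. -64.]
367 325 [407. 490.] [-204.  -37.]
382 419 [408. 489.] [-206.  -38.]
```

View pics/s5.png

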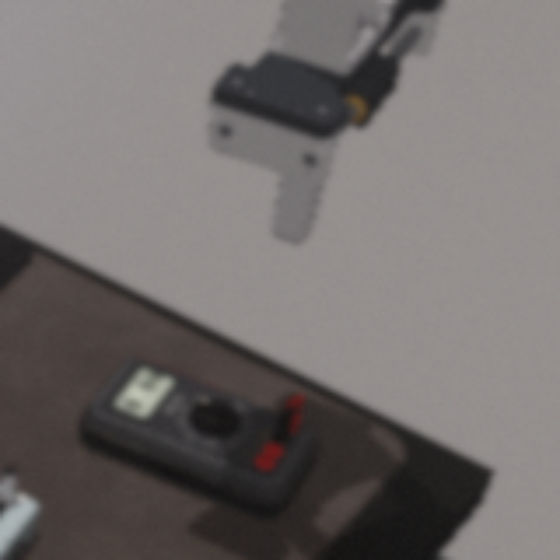

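The finger's lower end measures about z 240 with the TCP reading 214.5. So the tips are really about 25 mm above the reported TCP height, not 8 mm below it (x and y agree within about 4 mm). I'll use this measured offset and pin it down when touching the cover.

Call:
jog_arm:
  rows: [2.1, 2.5, 0, 0, 0, 0, 1, 2.1, 2.5, 0, 0, 0, 0, 1, 2.1, 2.5, 0, 0, 0, 0, 1, 2.1, 2.5, 0, 0, 0, 0, 1, 2.1, 2.5, 0, 0, 0, 0, 1, 2.1, 2.5, 0, 0, 0, 0, 1, 2.2, 2.6, 0, 0, 0, 0, 1, 0, 0, -1.5, 0, 0, 0, 1, 0, 0, -2, 0, 0, 0, 1, 0, 0, -1.5, 0, 0, 0, 1, 0, 0, -0.8, 0, 0, 0, 1, 0, 0, 0, 0, 0, 0, 1, 0, 0, 0, 0, 0, 0, 1]

```text
clock: 6.82
eef_pos: [595.7, 50.1, 157.0]
eef_rot: [-3.142, -0.0, 0.131]
wrist_force: [0.4, -0.6, -0.3]
finger_gap: 0.6
finger_force: 0.0
```

```bash
python3 - <<'E'
from h import *
s=manip.read_state();P=s["eef_pos"];print(P,s["wrist_force"])
p,d,m,c=grab("scene")
yaw=.13;ex=np.array([np.cos(yaw),np.sin(yaw)]);ey=np.array([-ex[1],ex[0]])
u=c[...,:2]@ex;w=c[...,:2]@ey+29
M=(d>0)&(np.abs(c[...,0]-P[0])<14)&(np.abs(c[...,1]-P[1])<22)&(c[...,2]>150)&(c[...,2]<240)
q=np.c_[u[M],w[M],c[M][:,2]]
for z0 in range(150,240,6):
    b=q[(q[:,2]>=z0)&(q[:,2]<z0+6)]
    if len(b)>2: print(z0,len(b),np.percentile(b[:,0],[3,97]).round(0),np.percentile(b[:,1],[3,97]).round(0))
P=[]
for th in np.linspace(.80,0.02,18):
    S=119+7*(1-th/.82)
    uu=667-S*np.cos(th)+4*np.sin(th)+8
    P.append([*(uu*ex-29*ey),74+S*np.sin(th)+4*np.cos(th)-25])
P=np.array(P);print(P[0].round(1),P[-1].round(1));print((np.diff(P,axis=0)/10).round(2).tolist())
E
```

```text
[595.69398625  50.05202914 157.02576121] [ 0.38499796 -0.62109911 -0.28477666]
156 9 [591. 595.] [-10.  19.]
162 16 [582. 591.] [-19.  24.]
168 10 [582. 586.] [-16.  12.]
180 3 [591. 591.] [-1.  7.]
186 6 [589. 592.] [-4. 10.]
192 29 [589. 608.] [-7. 16.]
198 32 [590. 608.] [-7. 17.]
204 29 [590. 608.] [-6. 17.]
210 26 [589. 608.] [-7. 17.]
216 28 [589. 605.] [-6. 18.]
222 29 [589. 601.] [-5. 17.]
228 20 [589. 600.] [-5. 17.]
234 28 [589. 601.] [-3. 18.]
[593.6  48.4 137.3] [548.4  42.4  55.5]
[[-0.42, -0.06, -0.35], [-0.41, -0.05, -0.37], [-0.39, -0.05, -0.39], [-0.37, -0.05, -0.41], [-0.35, -0.05, -0.43], [-0.34, -0.04, -0.45], [-0.32, -0.04, -0.46], [-0.3, -0.04, -0.48], [-0.27, -0.04, -0.49], [-0.25, -0.03, -0.51], [-0.23, -0.03, -0.52], [-0.21, -0.03, -0.53], [-0.18, -0.02, -0.54], [-0.16, -0.02, -0.55], [-0.13, -0.02, -0.56], [-0.11, -0.01, -0.57], [-0.08, -0.01, -0.57]]
```

Call:
jog_arm:
  rows: [-0.1, 0, -0.8, 0, 0, 0, 1, -0.1, 0, -0.6, 0, 0, 0, 1, 0, 0, -0.3, 0, 0, 0, 1, 0, 0, -0.2, 0, 0, 0, 1, 0, 0, -0.2, 0, 0, 0, 1, 0, 0, -0.2, 0, 0, 0, 1, 0, 0, -0.2, 0, 0, 0, 1]

```text
clock: 7.45
eef_pos: [593.8, 49.2, 131.4]
eef_rot: [3.142, -0.0, 0.13]
wrist_force: [0.6, 0.0, 0.4]
finger_gap: 0.6
finger_force: 0.4
```

Call:
jog_arm:
  rows: [0, 0, -0.2, 0, 0, 0, 1, 0, 0, -0.2, 0, 0, 0, 1, 0, 0, 0, 0, 0, 0, 1]

```text
clock: 7.7
eef_pos: [593.5, 49.3, 127.0]
eef_rot: [-3.142, 0.001, 0.13]
wrist_force: [-0.3, 0.6, 0.3]
finger_gap: 0.5
finger_force: 0.2
```

```bash
sed -i 's/grab("top")/grab("top")/' jig.py; python3 - <<'E'
from h import *
s=manip.read_state();P=s["eef_pos"];print(P,s["wrist_force"])
p,d,m,c=grab("scene")
yaw=.13;ex=np.array([np.cos(yaw),np.sin(yaw)]);ey=np.array([-ex[1],ex[0]])
u=c[...,:2]@ex;w=c[...,:2]@ey+29
# near (+y) side strip of cover, clear of fingers
M=(d>0)&(w>32)&(w<58)&(c[...,2]>79)&(c[...,2]<180)&(u>540)&(u<680)
for a in range(570,670,12):
    k=M&(u>=a)&(u<a+12)
    if k.sum()>3: print(a,k.sum(),np.percentile(c[...,2][k],[50,95]).round(1))
cv2.imwrite("pics/s6.png",cv2.resize(p[80:260,240:420],None,fx=3,fy=3))
E
```

```text
[593.54308163  49.25147839 126.98674588] [-0.34507242  0.59814475  0.31397073]
570 45 [161.  164.4]
582 31 [151.9 158.8]
594 25 [140.6 144.4]
606 19 [128.6 136.9]
618 29 [115.9 123.9]
630 25 [107.4 113.9]
642 17 [ 96.8 100.5]
654 24 [87.3 91.4]
```

View pics/s6.png

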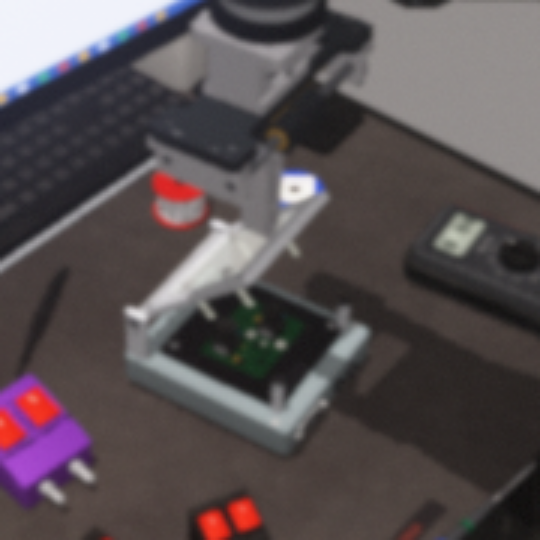

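The fingertips now press on the cover at (262,230), and it has tipped from 0.81 to about 0.73 rad. That puts the tips at TCP + 23 mm. Next I'll compute the arc from here, easing the contact back out onto the bar.

```bash
python3 - <<'E'
import numpy as np
yaw=.13;ex=np.array([np.cos(yaw),np.sin(yaw)]);ey=np.array([-ex[1],ex[0]])
P=[]
T=np.linspace(.727,0.03,18)
for i,th in enumerate(T):
    S=np.interp(i,[0,8,17],[108,120,126])
    uu=667-S*np.cos(th)+4*np.sin(th)+8
    P.append([*(uu*ex-29*ey),74+S*np.sin(th)+4*np.cos(th)-23])
P=np.array(P);print(P[0].round(1),P[8].round(1),P[-1].round(1));print((np.diff(P,axis=0)/10).round(2).tolist())
E
```

```text
[595.7  48.6 125.8] [565.   44.6 101.3] [548.3  42.4  58.8]
[[-0.41, -0.05, -0.23], [-0.41, -0.05, -0.25], [-0.4, -0.05, -0.27], [-0.39, -0.05, -0.3], [-0.38, -0.05, -0.32], [-0.37, -0.05, -0.34], [-0.36, -0.05, -0.36], [-0.35, -0.05, -0.38], [-0.26, -0.03, -0.43], [-0.24, -0.03, -0.44], [-0.22, -0.03, -0.45], [-0.21, -0.03, -0.46], [-0.19, -0.02, -0.48], [-0.17, -0.02, -0.49], [-0.15, -0.02, -0.49], [-0.13, -0.02, -0.5], [-0.11, -0.01, -0.51]]
```

Call:
jog_arm:
  rows: [-0.3, -0.05, -0.23, 0, 0, 0, 1, -0.35, -0.05, -0.27, 0, 0, 0, 1, -0.38, -0.05, -0.3, 0, 0, 0, 1, -0.38, -0.05, -0.32, 0, 0, 0, 1, -0.38, -0.05, -0.34, 0, 0, 0, 1, -0.36, -0.05, -0.36, 0, 0, 0, 1, -0.36, -0.05, -0.38, 0, 0, 0, 1, -0.34, -0.05, -0.4, 0, 0, 0, 1, 0, 0, 0, 0, 0, 0, 1]

```text
clock: 8.5
eef_pos: [564.3, 45.2, 100.5]
eef_rot: [-3.141, 0.001, 0.13]
wrist_force: [-0.4, -0.2, -0.6]
finger_gap: 0.2
finger_force: 0.0
```

```bash
cat > side.py <<'E'
from h import *
s=manip.read_state();P=s["eef_pos"];print(P.round(1),s["wrist_force"].round(1))
p,d,m,c=grab("scene")
yaw=.13;ex=np.array([np.cos(yaw),np.sin(yaw)]);ey=np.array([-ex[1],ex[0]])
u=c[...,:2]@ex;w=c[...,:2]@ey+29
for lo,hi in((32,58),):
    for a in range(534,670,12):
        k=(d>0)&(w>lo)&(w<hi)&(c[...,2]>60)&(c[...,2]<180)&(u>=a)&(u<a+12)
        if k.sum()>3: print(a+6,k.sum(),np.percentile(c[...,2][k],[50,95]).round(1))
E
python3 side.py
```

```text
[564.3  45.2 100.5] [-0.4 -0.2 -0.6]
540 5 [67.  71.2]
552 63 [125.6 129.8]
564 39 [124.5 127.2]
576 39 [116.6 120.6]
588 36 [112.6 115.6]
600 34 [106.7 110.1]
612 40 [100.3 104.4]
624 38 [ 95.8 100. ]
636 32 [90.7 95.8]
648 32 [85.  88.4]
660 34 [81.4 83.9]
672 16 [77.6 80. ]
```

The cover is following, now at about 0.43 rad with the contact near 122 mm. I'll continue.

Call:
jog_arm:
  rows: [-0.22, -0.03, -0.43, 0, 0, 0, 1, -0.22, -0.03, -0.44, 0, 0, 0, 1, -0.2, -0.03, -0.45, 0, 0, 0, 1, -0.18, -0.03, -0.46, 0, 0, 0, 1, -0.16, -0.02, -0.48, 0, 0, 0, 1, -0.14, -0.02, -0.49, 0, 0, 0, 1, -0.12, -0.02, -0.49, 0, 0, 0, 1, -0.1, -0.02, -0.4, 0, 0, 0, 1, 0, 0, -0.2, 0, 0, 0, 1, 0, 0, 0, 0, 0, 0, 1]

```text
clock: 9.38
eef_pos: [551.5, 43.2, 62.5]
eef_rot: [-3.142, 0.001, 0.13]
wrist_force: [0.8, 0.5, 0.1]
finger_gap: 0.5
finger_force: 0.0
```

```bash
python3 side.py
```

```text
[551.5  43.2  62.5] [0.8 0.5 0.1]
540 39 [87.8 90.8]
552 62 [87.5 90.1]
564 43 [85.9 87.8]
576 47 [84.4 87.3]
588 47 [83. 86.]
600 41 [82.4 85.1]
612 36 [81.2 83.5]
624 44 [80.6 83.9]
636 38 [79.4 81.9]
648 43 [78.9 80.9]
660 44 [78.6 80.7]
672 18 [78.3 79.7]
```

Call:
jog_arm:
  rows: [-0.05, 0, -0.2, 0, 0, 0, 1, -0.05, 0, -0.2, 0, 0, 0, 1, 0, 0, -0.2, 0, 0, 0, 1, 0, 0, -0.15, 0, 0, 0, 1, 0, 0, -0.1, 0, 0, 0, 1, 0, 0, 0, 0, 0, 0, 1, 0, 0, 0, 0, 0, 0, 1]

```text
clock: 10.02
eef_pos: [550.8, 43.3, 54.5]
eef_rot: [-3.142, 0.0, 0.13]
wrist_force: [0.1, 0.1, 0.4]
finger_gap: 0.2
finger_force: 0.0
```

Call:
jog_arm:
  rows: [0, 0, -0.05, 0, 0, 0, 1, 0, 0, -0.05, 0, 0, 0, 1, 0, 0, -0.05, 0, 0, 0, 1, 0, 0, 0, 0, 0, 0, 1]

```text
clock: 10.35
eef_pos: [550.8, 43.3, 53.0]
eef_rot: [-3.142, -0.0, 0.13]
wrist_force: [-1.1, 0.1, 0.2]
finger_gap: 0.9
finger_force: 0.1
```

```bash
python3 side.py
```

```text
[550.8  43.3  53. ] [-1.1  0.1  0.2]
540 42 [78.2 80.4]
552 48 [79.2 80.6]
564 47 [77.9 81.9]
576 49 [77.9 80.5]
588 42 [77.1 80. ]
600 43 [76.7 79.6]
612 45 [77.3 80.2]
624 47 [77.3 80.2]
636 40 [76.6 78.7]
648 41 [77.2 80.2]
660 43 [77.6 80.4]
672 18 [78.1 79.9]
```

Call:
jog_arm:
  rows: [0, 0, -0.05, 0, 0, 0, 1, 0, 0, -0.05, 0, 0, 0, 1, 0, 0, 0, 0, 0, 0, 1]

```text
clock: 10.65
eef_pos: [550.8, 43.3, 52.0]
eef_rot: [-3.142, 0.0, 0.13]
wrist_force: [0.3, 1.0, 0.6]
finger_gap: 0.5
finger_force: 0.0
```

Call:
jog_arm:
  rows: [0, 0, -0.05, 0, 0, 0, 1, 0, 0, 0, 0, 0, 0, 1]

```text
clock: 10.82
eef_pos: [550.8, 43.3, 51.5]
eef_rot: [-3.142, 0.0, 0.13]
wrist_force: [-0.3, 0.1, 0.4]
finger_gap: 0.3
finger_force: 0.0
```

```bash
python3 side.py | head -6; python3 -c "
from h import *
s=manip.read_state();print(s['effort'].round(2),s['moment'].round(2),s['wrist_force'].round(2),s['joints'].round(4))"
```

```text
[550.8  43.3  51.5] [-0.3  0.1  0.4]
540 38 [77.4 80.5]
552 50 [77.3 80.3]
564 46 [76.1 79.5]
576 46 [76.8 79.5]
588 44 [76.1 78.7]
[ 0.000e+00 -5.678e+01 -3.089e+01  2.000e-02 -8.000e-02  0.000e+00] [0.06 0.03 0.04] [ 0.29 -0.52 -0.14] [0.0121 0.4423 1.642  0.     1.0573 1.4531]
```

Call:
jog_arm:
  rows: [0, 0, -0.05, 0, 0, 0, 1, 0, 0, 0, 0, 0, 0, 1]

```text
clock: 11.03
eef_pos: [550.8, 43.3, 51.2]
eef_rot: [3.142, -0.0, 0.13]
wrist_force: [-1.5, 0.3, 2.5]
finger_gap: 0.7
finger_force: 1.4
```

```bash
python3 side.py|head -6; python3 -c "
from h import *
s=manip.read_state();print(s['effort'].round(2),s['moment'].round(2),s['wrist_force'].round(2),s['joints'].round(4))"
```

```text
[550.8  43.3  51.2] [-1.5  0.3  2.5]
540 40 [76.5 78.9]
552 49 [77.5 79.7]
564 41 [76. 79.]
576 47 [76.7 80.1]
588 45 [76.1 79. ]
[-2.000e-02 -5.519e+01 -3.033e+01  3.000e-02 -3.900e-01 -0.000e+00] [ 0.02  0.26 -0.01] [-0.66  0.42  2.53] [ 0.0121  0.4427  1.6421 -0.      1.0567  1.4531]
```

Resistance now shows: 2.5 N, and z lags the command. One more small push will confirm the stop.

Call:
jog_arm:
  rows: [0, 0, -0.05, 0, 0, 0, 1, 0, 0, 0, 0, 0, 0, 1]

```text
clock: 11.25
eef_pos: [550.9, 43.3, 51.1]
eef_rot: [3.142, -0.0, 0.13]
wrist_force: [-3.7, 0.1, 7.0]
finger_gap: 0.0
finger_force: 4.0
```

The cover is firmly on its stop at 7 N, and the tip offset comes out at +26.9 mm. I'll lift off and go above the left rocker: TCP x 515, y 309, yaw 0.035.

Call:
jog_arm:
  rows: [0, 0, 0.3, 0, 0, 0, 1, 0, 0, 1, 0, 0, 0, 1, 0, 0, 3, 0, 0, 0, 1, 0, 0.5, 3, 0, 0, 0, 1, -0.4, 2.8, 0, 0, 0, -0.01, 1, -0.4, 3, 0, 0, 0, -0.01, 1, -0.4, 3.3, 0, 0, 0, -0.01, 1, -0.4, 3.3, 0, 0, 0, -0.01, 1, -0.4, 3.3, 0, 0, 0, -0.01, 1, -0.4, 3.3, 0, 0, 0, -0.015, 1, -0.4, 3.1, 0, 0, 0, -0.015, 1, -0.4, 2, 0, 0, 0, -0.015, 1, -0.4, 2, 0, 0, 0, 0, 1, 0, 0, -2, 0, 0, 0, 1, 0, 0, -3, 0, 0, 0, 1, 0, 0, -1.5, 0, 0, 0, 1, 0, 0, 0, 0, 0, 0, 1, 0, 0, 0, 0, 0, 0, 1]

```text
clock: 12.75
eef_pos: [514.8, 309.3, 59.0]
eef_rot: [3.141, 0.001, 0.035]
wrist_force: [0.8, 0.1, 0.9]
finger_gap: 0.3
finger_force: 0.0
```

```bash
cat > rk.py <<'E'
from h import *
s=manip.read_state();P=s["eef_pos"];print(P.round(1),s["eef_rot"].round(3),s["wrist_force"].round(1))
p,d,m,c=grab("scene");cv2.imwrite("pics/s7.png",cv2.resize(p[190:310,220:360],None,fx=5,fy=5,interpolation=cv2.INTER_CUBIC))
b0=c.reshape(-1,3)[d.ravel()>0]
q=b0[(abs(b0[:,0]-P[0])<16)&(abs(b0[:,1]-P[1])<26)&(b0[:,2]>55)&(b0[:,2]<150)]
for z0 in range(56,130,12):
    b=q[(q[:,2]>=z0)&(q[:,2]<z0+12)]
    if len(b)>3: print(z0,len(b),np.percentile(b[:,0],[3,97]).round(0),np.percentile(b[:,1],[3,97]).round(0))
hs=cv2.cvtColor(p,cv2.COLOR_BGR2HSV)
red=(((hs[...,0]<8)|(hs[...,0]>172))&(hs[...,1]>170)&(hs[...,2]>120)).astype(np.uint8)
n,l,st,ce=cv2.connectedComponentsWithStats(red)
for i in range(1,n):
    if st[i,4]>8 and 240<ce[i][0]<335 and 200<ce[i][1]<300:
        qq=c[l==i];A=np.c_[qq[:,:2]-qq[:,:2].mean(0),np.ones(len(qq))];print("red",st[i,4],ce[i].round(1),np.median(qq,0).round(1),"slope x,y",np.linalg.lstsq(A,qq[:,2],rcond=None)[0].round(2))
E
python3 rk.py; python3 side.py | tail -n +2
```

```text
[514.8 309.3  59. ] [3.141e+00 1.000e-03 3.500e-02] [0.8 0.1 0.9]
80 6 [507. 509.] [309. 319.]
92 56 [506. 524.] [300. 324.]
104 57 [506. 523.] [300. 324.]
116 61 [507. 523.] [300. 325.]
128 60 [506. 522.] [301. 325.]
red 76 [320.8 250.5] [498.5 183.   33.5] slope x,y [ 0.16  0.08 33.5 ]
red 58 [311.1 255.1] [506.4 205.3  33.5] slope x,y [2.200e-01 2.000e-02 3.372e+01]
red 36 [280.3 269.2] [525.9 277.6  44. ] slope x,y [1.000e-01 4.000e-02 4.398e+01]
red 138 [265.3 277.2] [534.5 313.1  46.2] slope x,y [-0.72  1.39 52.21]
540 32 [76.4 79.3]
552 50 [77.4 79.1]
564 41 [75.9 79. ]
576 32 [76.3 78.3]
```

The fingers measure x 506–523, y 300–324, over the left rocker and clear of the right one. The cover stays level. Descending.

Call:
jog_arm:
  rows: [0.1, 0, -1.2, 0, 0, 0, 1, 0, 0, -1.2, 0, 0, 0, 1, 0, 0, -0.8, 0, 0, 0, 1, 0, 0, -0.4, 0, 0, 0, 1, 0, 0, -0.2, 0, 0, 0, 1, 0, 0, -0.1, 0, 0, 0, 1, 0, 0, 0, 0, 0, 0, 1]

```text
clock: 13.43
eef_pos: [515.8, 309.3, 19.5]
eef_rot: [3.142, -0.0, 0.035]
wrist_force: [-0.2, -0.1, 0.6]
finger_gap: 0.4
finger_force: 0.0
```

Call:
jog_arm:
  rows: [0, 0, -0.1, 0, 0, 0, 1, 0, 0, -0.1, 0, 0, 0, 1, 0, 0, -0.05, 0, 0, 0, 1, 0, 0, 0, 0, 0, 0, 1]

```text
clock: 13.77
eef_pos: [516.0, 309.4, 17.4]
eef_rot: [-3.141, -0.001, 0.035]
wrist_force: [-0.1, 0.6, 1.8]
finger_gap: 0.3
finger_force: 0.9
```

Call:
jog_arm:
  rows: [0, 0, -0.05, 0, 0, 0, 1, 0, 0, 0, 0, 0, 0, 1]

```text
clock: 13.93
eef_pos: [515.9, 309.4, 16.8]
eef_rot: [-3.141, -0.0, 0.035]
wrist_force: [-0.5, 0.6, 1.9]
finger_gap: 0.6
finger_force: 1.2
```

Contact is at about z 17.5, as predicted. I'll tip the rocker in 0.5 mm steps.

Call:
jog_arm:
  rows: [0, 0, -0.05, 0, 0, 0, 1, 0, 0, -0.05, 0, 0, 0, 1, 0, 0, 0, 0, 0, 0, 1]

```text
clock: 14.18
eef_pos: [515.8, 309.3, 15.6]
eef_rot: [-3.142, -0.0, 0.035]
wrist_force: [-1.1, -0.7, 3.6]
finger_gap: 0.4
finger_force: 2.0
```

Call:
jog_arm:
  rows: [0, 0, -0.05, 0, 0, 0, 1, 0, 0, 0, 0, 0, 0, 1]

```text
clock: 14.35
eef_pos: [515.9, 309.4, 15.3]
eef_rot: [-3.141, -0.0, 0.035]
wrist_force: [-1.4, 0.1, 7.8]
finger_gap: 0.3
finger_force: 3.5
```

Force jumped to 7.8 N after about 2.3 mm of travel, so the rocker is at its stop. Lifting off to check.

Call:
jog_arm:
  rows: [0, 0, 0.3, 0, 0, 0, 1, 0, 0, 1, 0, 0, 0, 1, 0, 0, 3, 0, 0, 0, 1, 0, 0, 4, 0, 0, 0, 1, 0, 0, 4, 0, 0, 0, 1, 0, -3, 3, 0, 0, 0, 1, -3, -3, 0, 0, 0, 0, 1, -3, -3, 0, 0, 0, 0, 1, -3, -3, 0, 0, 0, 0, 1, -1, -1, 0, 0, 0, 0, 1, 0, 0, 0, 0, 0, 0, 1]

```text
clock: 15.27
eef_pos: [415.8, 179.7, 168.5]
eef_rot: [-3.142, -0.001, 0.034]
wrist_force: [-0.4, 0.5, 0.6]
finger_gap: 0.9
finger_force: 0.0
```

```bash
python3 rk.py; python3 - <<'E'
from h import *
yaw=.035;ex=np.array([np.cos(yaw),np.sin(yaw)]);ey=np.array([-ex[1],ex[0]])
C=[[c for d,c in[grab(n)[1::2] for _ in range(3)]] for n in("scene",)][0]
old=np.load("scene1.npz")["c"]
c=np.mean(C,0)
for nm,cc in(("old",old),("new",c)):
  for r,y0 in(("L",310.7),("R",279.2)):
    x=(cc[...,:2]-[535,y0])@ex;y=(cc[...,:2]-[535,y0])@ey
    k=(abs(x)<13)&(abs(y)<9)&(cc[...,2]>36)&(cc[...,2]<54)
    print(nm,r,k.sum(),np.polyfit(x[k],cc[...,2][k],1).round(3))
p,d,m,ct=grab("top");hsv=cv2.cvtColor(p,cv2.COLOR_BGR2HSV);cv2.imwrite("pics/t7.png",p)
E
python3 side.py
```

```text
[415.8 179.7 168.5] [-3.142e+00 -1.000e-03  3.400e-02] [-0.4  0.5  0.6]
red 88 [252.2 215.3] [671.2 214.4  46. ] slope x,y [2.500e-01 2.000e-02 4.602e+01]
red 95 [240.7 222.7] [675.2 246.   45.9] slope x,y [1.9e-01 1.0e-02 4.6e+01]
red 91 [320.9 251.1] [498.  184.5  33. ] slope x,y [-0.57  1.24 42.14]
red 88 [311.  254.9] [507.2 205.   33.1] slope x,y [2.500e-01 2.000e-02 3.277e+01]
red 159 [276.5 266.8] [535.2 280.7  45.9] slope x,y [1.900e-01 4.000e-02 4.584e+01]
red 167 [266.1 277.4] [533.5 312.   44.9] slope x,y [ 0.35  0.06 45.18]
old L 112 [ 0.266 46.358]
old R 110 [ 0.312 46.064]
new L 115 [ 0.492 46.727]
new R 110 [ 0.283 46.002]
[417.9 182.  167.5] [ 0.1 -0.3  0.8]
600 13 [77.5 79.6]
612 24 [76.5 79.8]
624 49 [76.7 79.9]
636 37 [76.  79.9]
648 47 [77.1 79.7]
660 39 [77.4 80. ]
672 19 [77.6 80.7]
```

View pics/s7.png

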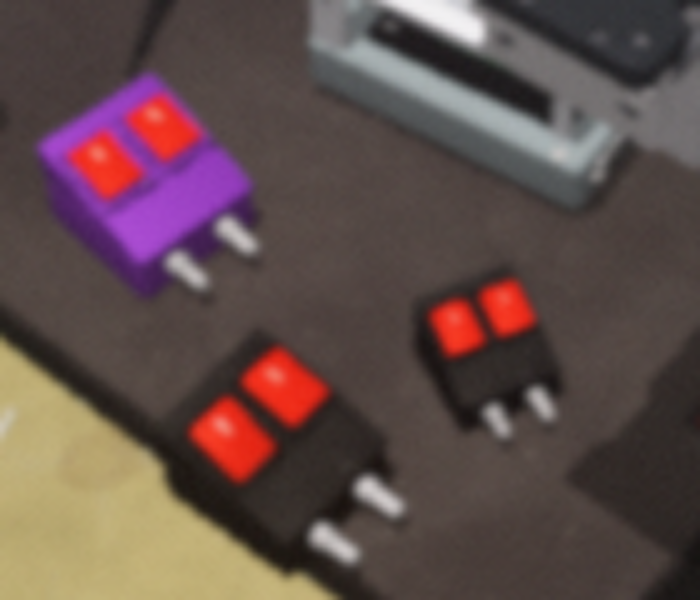

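The picture shows the left rocker at (232,440) tipped to a slope of 0.49 (it was 0.27). The right one at (285,385) is unchanged, and the box hasn't moved. The cover is level at 78 mm. Handing in.

```bash
python3 -c "
from cell import manip
print(manip.sign_off())"
```

```text
the job is handed in; nothing more can be done
None
```

The job is handed in: the cover was pressed fully closed first, then the left rocker was switched fully on; the right rocker and switch box did not move, though I didn't re-measure the other loose items, and the arm is withdrawn (about 15 s on the clock; a first pass at the cover missed without touching it).

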